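Sort two spacer sleeves on the gauge pin

TASK

Sort the two aluminium sleeves by whether they fit the upright gauge pin on the wooden board. Slide the one whose bore goes over the pin fully down until it sits flat on the board, and leave it there; put the one whose bore is too narrow for the pin into the steel bowl. Let go of both.

Things in the scene. Friction and masses are not known exactly. Their poses are not given: they have to be found in the camera images.
- thin_sleeve: plain aluminium sleeve (open tube) with a thin wall: outside diameter 46 mm, 45 mm high, straight bore 32 mm right through, so it fits over the gauge pin; about 0.1 kg. Starts upright on the table, its place swapped at random with the thick sleeve's. Origin: its centre, 22.5 mm above its lower end; z along its axis. (A low white tape roll, 64 mm wide, 18 mm high, is not a sleeve.)
- thick_sleeve: plain aluminium sleeve of the same outside size with a thick wall: outside diameter 46 mm, 45 mm high, bore only 12 mm wide, too narrow for the gauge pin; about 0.2 kg. It starts standing upright on the table. Origin: its centre, 22.5 mm above its lower end; z runs along its axis.
- pin_foot (a point): foot of the gauge pin, on its axis at the board's top face; z up, x along the board towards its brackets. Steel pin 20 mm thick, 55 mm tall, its top 12 mm tapering to a 10 mm tip; fixed in a dark wooden board 280 x 90 x 22 mm, itself fixed on the table, 60 mm from one end, midway across. Two L-shaped steel brackets 42 mm tall stand on the board 108 mm or more from the pin.
- bowl: round open steel bowl standing loose on the table, 45 mm high, 190 mm across the rim, flat floor about 130 mm across and 4 mm above the table, walls 3 mm thick and sloping outwards; 0.35 kg. Origin: centre of its underside, z up. Board and bowl lie on opposite sides of the sleeves, either way round.
Not all that is in view belongs to the job. What is shaped like the thick_sleeve but purple or yellow is not meant.

How it is judged:
At the end, for the whole second after the job is handed in: Thin sleeve on the pin, fully down: centre within 12 mm of the pin's axis and 18-27 mm above the board, within 10 degrees of upright. Thick sleeve in the bowl: centre within 75 mm of its axis, 15-50 mm above its underside. Bowl flat within 10 degrees; both sleeves at rest (under 20 mm/s) (horizontal distance between thin_sleeve and pin_foot below 0.012 m and z of thin_sleeve in the frame of pin_foot between 0.018 and 0.027 m and angle between the z axis of thin_sleeve and the z axis of pin_foot, either way round below 0.17 rad and linear speed of each of thin_sleeve, thick_sleeve below 0.02 m/s and horizontal distance between thick_sleeve and bowl below 0.075 m and z of thick_sleeve in the frame of bowl between 0.015 and 0.05 m and angle between bowl's own z axis and vertical below 0.17 rad); the robot touches nothing.
It also fails if it takes over 53 s, if anything falls off the work surface, if the arm or the gripper's body presses on something with over 40 N, if the wrist force passes 120 N, or if a joint passes its speed limit or range.

ROBOT

A 7-joint arm with a two-finger parallel gripper is mounted at the origin on the work surface. World frame = base frame: x ahead of the robot, y to its left, z up, the work surface at z = 0. Lengths are in m, angles in rad, forces in N, time in s.
With the tool pointing down it reaches from about 0.425 to 0.925 m from the base axis. Payload 6.8 kg.
Tool frame: the origin (TCP) lies midway between the tips of the shut fingers; the grasp point (between the pads) lies r.grasp_offset behind it (r.grasp_offset is the distance from the TCP to the grasp point, in m); z points along the fingers, y is the direction in which the jaws open and shut (so a half turn about z gives the same grasp; the last joint's range is limited). The gripper opens to 85 mm and grips with 20 to 120 N. Pads are 22 mm wide; open, the fingers measure 114 mm over their backs; the gripper's body (76 mm by 85 mm) begins 54 mm behind the grasp point. The pads swing forward as they close: fully open they stand 13 mm farther back than shut.
Start: joints at [1.206, 0.477, 0.022, 1.555, -0.011, 1.109, -0.083], TCP at [0.171, -0.653, 0.206] pointing down, gripper open.
Joint ranges: [-2.96, 2.96], [-0.34, 2.1], [-1.41, 1.46], [0.24, 2.44], [-1.37, 4.51], [0.17, 1.92], [-2.96, 2.96]. Speed limits (rad/s): [2.39, 2.39, 3.14, 3.14, 3.14, 3.14, 3.14].

INTERFACE

Orientations are given as a rotation vector (axis times angle).
In Python, from bench import r gives the robot as it stands. The module is installed in compiled form; this text tells all that it offers.
- The arm moves only by the tool send_rows, never from a script. Its argument "moves" is one flat list of numbers, 4 for each row, row after row: the shift along the tool's x, y, z in mm, then the turn about the tool's z in degrees. A call has 1 to 8 rows; each row is the pose to reach, as a shift and turn from the pose commanded when the call began, along the tool's axes at that moment; what a row does not reach only later rows make up. A row lasts 1/8 s, in which the tool goes at most 62.5 mm and 10.7 degrees, less where a joint would pass 70% of its speed; a pose out of reach is approached as far as the arm can. A call with a gripper value outside its range is refused whole. "hand" is the closure, from 0 (fully open) to 1 (shut), set as the call begins (left out, the last holds). The fingers move at their own pace and stop on an object; "newtons" is the grip in N (left out, the last holds). Time passes only in rows, so rows that repeat a pose let the fingers close. It gives the time, the measured TCP pose, the force and the opening at its end, in the units of the state.
- r.get_obs(): the state, without advancing time (a new reading comes with each control period).
- r.grab_frame(name): name is "side" or "top"; returns a dict with "img" (400x640x3 uint8, red, green, blue), "mtx" (3x3 intrinsics, pixels), "D" ([k1, k2, p1, p2, k3] as OpenCV has them; the pictures are not rectified), "world_to_cam" (4x4, takes a point from world to camera coordinates). Camera axes: x right, y up, looking along -z (the intrinsics and any distortion apply to the point x, -y, -z); pixel columns grow to the right and rows downward; lengths in m; the calibration is good to about 2 mm. A picture is of the moment at which its call begins. There is no depth.
- r.hand_in(): hands the job in, once; it reports no verdict.
The state is a dict: "clock": time; "joints": joint angles; "qvel": joint speeds; "tau": joint torques, N m; "tcp_pos": TCP position; "orientation": TCP orientation; "contact_force": force on the tool from outside, world axes, zero at the start; "moment": the same for the moment, N m; "grip_width": finger opening in m.
Only numpy, scipy, OpenCV 4.12 (cv2) and the standard library are available. Lean on these libraries where they do the work, as an engineer would, in place of code of your own. Each camera call takes 0.05 s, during which the arm holds its last target.

## Working session

There is one attempt and no reset: what is moved stays moved. The work goes in short steps, Python scripts to look and compute and a tool call to move; the robot and the scene stay as the last step left them, time stands still between calls to the robot, and variables do not carry over. Pictures are saved under pics/ and viewed, and the job is handed in when it is done.

Besides the shell and the picture viewer there is one more tool, called after ">>>" as name(argument=value, ...) on one line, values as JSON. send_rows: Moves the arm, as the interface text tells. Its arguments: {"type":"object","properties":{"moves":{"type":"array"},"hand":{"type":"number"},"newtons":{"type":"number"}},"required":["moves"]}

```bash
mkdir -p pics; cat > h.py <<'E'
import numpy as np, cv2
from bench import r
def save(img,n): cv2.imwrite('pics/'+n,cv2.cvtColor(img,cv2.COLOR_RGB2BGR))
def ray(f,px):
    u=cv2.undistortPoints(np.array([[px]],float),np.array(f['mtx'],float),np.array(f['D'],float))[0,0]
    d=np.array([u[0],-u[1],-1.]); T=np.array(f['world_to_cam']); R=T[:3,:3]
    return -R.T@T[:3,3], R.T@d
def onz(f,px,z):
    c,d=ray(f,px); return c+d*(z-c[2])/d[2]
def proj(f,p):
    T=np.array(f['world_to_cam']); c=T[:3,:3]@np.array(p)+T[:3,3]
    q=cv2.projectPoints(np.array([[c[0],-c[1],-c[2]]]),np.zeros(3),np.zeros(3),np.array(f['mtx'],float),np.array(f['D'],float))[0]
    return q.ravel()
E
python3 - <<'E'
from h import *
import pickle
for n in('top','side'):
    f=r.grab_frame(n); save(f['img'],n+'0.png'); pickle.dump(f,open(n+'0.pkl','wb')); print(ray(f,(320,200)))
print(r.get_obs(), r.grasp_offset)
E
```

```text
(array([ 0.44421925, -0.01412317,  0.85840958]), array([ 0.18116273, -0.00529646, -0.983569  ]))
(array([0.16557315, 0.74495981, 0.737118  ]), array([ 0.38440296, -0.65659032, -0.64934045]))
{'clock': 0.1, 'joints': array([ 1.20589545,  0.47773222,  0.02229588,  1.55634554, -0.01153716,
        1.10929982, -0.08307731]), 'qvel': array([-1.38576051e-04, -1.59766665e-03, -5.78913208e-04, -2.59252340e-03,
       -2.66979446e-05,  4.11509730e-04,  4.89363612e-04]), 'tau': array([ 4.36803588e-03, -5.97764754e+01,  1.61376178e+00, -2.81954813e+01,
        1.28850222e-02,  5.00400361e-03,  4.46423451e-05]), 'tcp_pos': array([ 0.17132142, -0.65229974,  0.20461512]), 'orientation': array([-3.11409554e+00, -4.02170516e-01,  4.36585701e-04]), 'contact_force': array([ 0.64598785,  0.07666634, -0.36519848]), 'moment': array([0.00417533, 0.00818904, 0.04014366]), 'grip_width': 0.08554369955643301} 0.0187
```

View pics/top0.png

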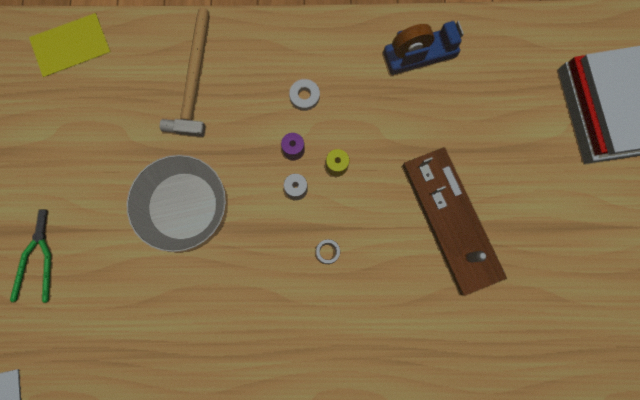

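View pics/side0.png

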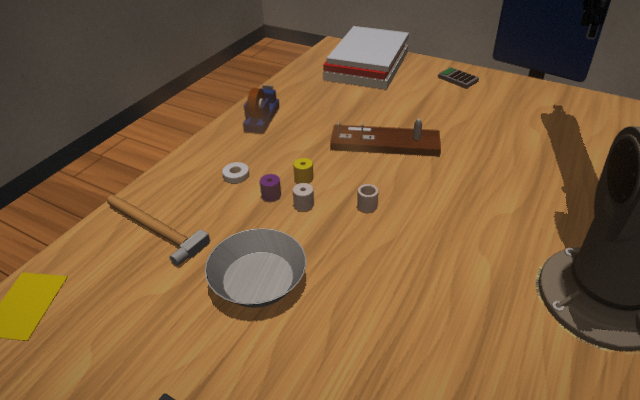

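The top view shows these candidates:
- Thick sleeve: (296,186), grey with a small bore.
- Thin sleeve: (328,252), grey ring with a wide bore.
- Decoys: purple (293,146), yellow (338,161) and the white tape roll (304,95).
- Targets: the bowl is at (177,203), and the pin leans across (472–483,256).

In the side view the thick sleeve is at (303,196), the thin one at (368,198), and the pin top at (418,122). Next I'll measure these and check a close crop.

```bash
cat > m.py <<'E'
from h import *
import pickle
f=pickle.load(open('top0.pkl','rb')); s=pickle.load(open('side0.pkl','rb'))
im=f['img']; hsv=cv2.cvtColor(im,cv2.COLOR_RGB2HSV)
m=((hsv[...,1]<60)&(hsv[...,2]>90)).astype(np.uint8)*255
for nm,(x,y) in dict(thick=(296,186),thin=(328,252)).items():
    mm=np.zeros_like(m); mm[y-22:y+22,x-22:x+22]=m[y-22:y+22,x-22:x+22]
    cs,_=cv2.findContours(mm,cv2.RETR_EXTERNAL,cv2.CHAIN_APPROX_NONE)
    c=max(cs,key=cv2.contourArea); (e,ax,_)=cv2.fitEllipse(c)
    ce=cv2.minEnclosingCircle(c)
    print(nm,e,ax,ce,onz(f,e,.045),'diam',np.linalg.norm(onz(f,(e[0]+ax[1]/2,e[1]),.045)-onz(f,(e[0]-ax[1]/2,e[1]),.045)), 'side proj',proj(s,onz(f,e,.045)))
# board corners, brown mask
b=((hsv[...,0]<15)&(hsv[...,2]<130)&(hsv[...,1]>90)).astype(np.uint8)*255
b[:, :395]=0;b[:,515:]=0;b[:140]=0;b[300:]=0
b=cv2.morphologyEx(b,cv2.MORPH_CLOSE,np.ones((9,9)))
c=max(cv2.findContours(b,cv2.RETR_EXTERNAL,cv2.CHAIN_APPROX_NONE)[0],key=cv2.contourArea)
print('board',cv2.boxPoints(cv2.minAreaRect(c)))
A=np.hstack([cv2.resize(im[135:275,270:360],None,fx=4,fy=4,interpolation=2),cv2.resize(im[140:300,400:512],None,fx=3.5,fy=3.5,interpolation=2)])if 0 else None
save(cv2.resize(im[130:280,270:360],None,fx=4,fy=4,interpolation=2),'cropS.png')
save(cv2.resize(im[140:300,395:515],None,fx=3.7,fy=3.7,interpolation=2),'cropB.png')
save(cv2.resize(s['img'][100:220,320:460],None,fx=5,fy=5,interpolation=2),'cropside.png')
E
python3 m.py
```

```text
thick (294.869384765625, 184.5260009765625) (21.682159423828125, 22.69662857055664) ((294.81817626953125, 184.5), 11.716890335083008) [0.6248849  0.02995337 0.045     ] diam 0.044007430429722195 side proj [303.59853946 189.30005241]
thin (327.46978759765625, 251.10574340820312) (23.308399200439453, 23.634767532348633) ((327.4430236816406, 251.16455078125), 12.177395820617676) [ 0.49621949 -0.03176329  0.045     ] diam 0.04442916731797395 side proj [368.78256809 190.38293324]
board [[400.11682 164.67885]
 [444.18616 144.11314]
 [506.39423 277.41608]
 [462.3249  297.98175]]
```

```bash
sleep 1
```

```text
(no output)
```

View pics/cropS.png

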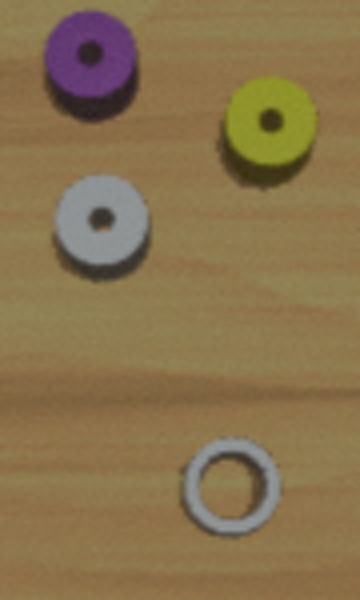

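View pics/cropB.png

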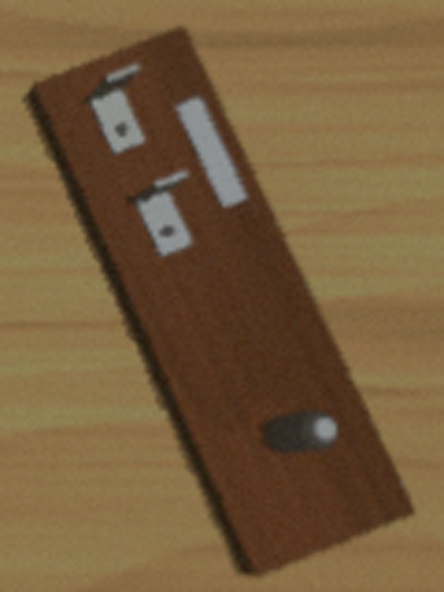

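View pics/cropside.png

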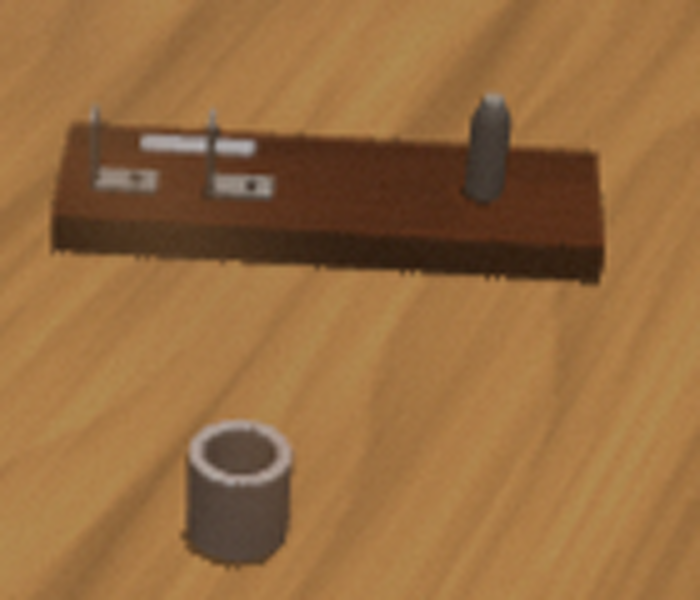

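```bash
cat > m2.py <<'E'
from h import *
import pickle
f=pickle.load(open('top0.pkl','rb')); s=pickle.load(open('side0.pkl','rb'))
t=onz(f,(482.2,255.8),.077); print('pin from top',t,'->side',proj(s,t),'seen 418,119.5', 'foot->top px',proj(f,[t[0],t[1],.022]),'side',proj(s,[t[0],t[1],.022]))
c1,d1=ray(f,(482.2,255.8));c2,d2=ray(s,(417.9,119.6))
k=np.linalg.lstsq(np.c_[d1,-d2],c2-c1,rcond=None)[0]; print('tri',c1+k[0]*d1,c2+k[1]*d2)
cor=[(x/3.7+394.6,y/3.7+139.6) for x,y in [(38,84),(183,28),(412,514),(258,571)]]
P=np.array([onz(f,c,.022)[:2] for c in cor]); print(P,[np.linalg.norm(P[i]-P[i-1]) for i in range(4)])
u=(P[0]+P[1]-P[2]-P[3])/2; L=np.linalg.norm(u); u/=L; print('pin by board',(P[2]+P[3])/2+u*.06,'dir',np.degrees(np.arctan2(u[1],u[0])))
im=f['img']; hsv=cv2.cvtColor(im,cv2.COLOR_RGB2HSV)
m=(hsv[...,1]<50).astype(np.uint8)*255; m[:145]=0;m[265:]=0;m[:,:115]=0;m[:,240:]=0
c=max(cv2.findContours(cv2.morphologyEx(m,cv2.MORPH_CLOSE,np.ones((5,5))),0,1)[0],key=cv2.contourArea)
e=cv2.fitEllipse(cv2.convexHull(c)); print('bowl',e,onz(f,e[0],.045),'diam',np.linalg.norm(onz(f,(e[0][0]+e[1][0]/2,e[0][1]),.045)-onz(f,(e[0][0]-e[1][0]/2,e[0][1]),.045)))
import cv2 as cv
o=r.get_obs(); print(cv.Rodrigues(o['orientation'])[0].round(4),o['tcp_pos'])
E
python3 m2.py
```

```text
pin from top [ 0.48466172 -0.30734093  0.077     ] ->side [419.30457347 119.85465879] seen 418,119.5 foot->top px [471.39536374 257.3292692 ] side [417.23062192 138.20453623]
tri [ 0.48461243 -0.30698357  0.07795233] [ 0.48789377 -0.30580639  0.07768043]
[[ 0.67385077 -0.18922751]
 [ 0.70454267 -0.26894327]
 [ 0.44483994 -0.36881732]
 [ 0.41643586 -0.28896922]] [np.float64(0.27606311536194683), np.float64(0.085420111764792), np.float64(0.2782450960442162), np.float64(0.08474969795571684)]
pin by board [ 0.48661233 -0.30728624] dir 21.107393095434418
bowl ((175.7010498046875, 202.9891815185547), (94.01224517822266, 100.39278411865234), 56.346675872802734) [0.59020279 0.25900537 0.045     ] diam 0.18026752505701035
[[ 9.672e-01  2.541e-01 -5.000e-04]
 [ 2.541e-01 -9.672e-01  1.600e-03]
 [-1.000e-04 -1.700e-03 -1.000e+00]] [ 0.17132142 -0.65229974  0.20461512]
```

The two views agree to about 3 mm and the sizes check out: sleeves about 45 mm, board 277×85 mm, bowl about 187 mm. I chose thin at (0.496,-0.032), thick at (0.625,0.030), pin at (0.4855,-0.307) and bowl at (0.590,0.259). Now moving above the thin sleeve, turning the tool so its x lies along world x.

>>> send_rows(moves=[59,-65,0,2,118,-129,0,4,177,-194,0,6,236,-259,0,8,295,-324,0,10,354,-388,0,12,413,-453,0,14,472,-518,0,14.7], hand=0, newtons=40)

```text
clock: 1.1
tcp_pos: [0.4039, -0.2081, 0.2055]
orientation: [3.141, -0.001, 0.0]
contact_force: [1.0, -0.7, -0.1]
grip_width: 0.0856
```

>>> send_rows(moves=[0,0,0,0,0,0,0,0])

```text
clock: 1.35
tcp_pos: [0.4029, -0.2103, 0.2053]
orientation: [3.141, 0.001, -0.001]
contact_force: [-0.6, -0.5, -0.3]
grip_width: 0.0854
```

>>> send_rows(moves=[24,-45,20,0,47,-90,50,0,70,-134,80,0,93.3,-178.5,110,0,93.3,-178.5,120,0,93.3,-178.5,120,0,93.3,-178.5,120,0])

```text
clock: 2.22
tcp_pos: [0.4965, -0.0338, 0.086]
orientation: [3.141, -0.005, 0.001]
contact_force: [-0.4, -0.6, -0.4]
grip_width: 0.0854
```

```bash
python3 - <<'E'
from h import *
o=r.get_obs(); print(o['tcp_pos'],o['joints'],o['clock'])
a=r.grab_frame('top')['img'];b=r.grab_frame('side')['img']
save(np.hstack([cv2.resize(a[120:320,230:430],None,fx=2,fy=2),cv2.resize(b[60:260,270:470],None,fx=2,fy=2)]),'a1.png')
E
```

```text
[ 0.49651391 -0.03377292  0.08601412] [ 0.22073591  0.36865947 -0.33406706  2.06255949  0.17843347  0.73678238
 -1.79923577] 2.225
```

View pics/a1.png

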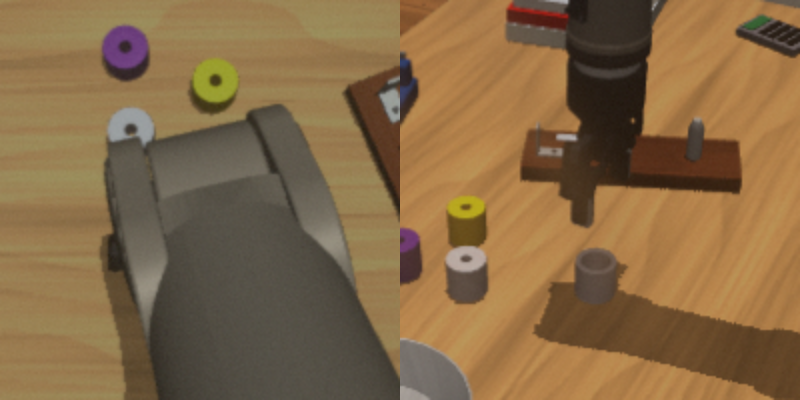

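The hand is over the thin sleeve, which sits at side crop (596,275) with the fingers straddling it. Descending and gripping.

>>> send_rows(moves=[0,-2,40,0,0,-2,65,0,0,-2,75,0,0,-2,75,0])

```text
clock: 2.82
tcp_pos: [0.4967, -0.0298, 0.0107]
orientation: [3.141, -0.001, -0.0]
contact_force: [-0.1, -0.4, -0.1]
grip_width: 0.0852
```

>>> send_rows(moves=[0,0,0,0,0,0,0,0,0,0,0,0,0,0,0,0,0,0,0,0,0,0,0,0,0,0,0,0,0,0,0,0], hand=1, newtons=40)

```text
clock: 3.82
tcp_pos: [0.4973, -0.0296, 0.0116]
orientation: [3.141, 0.0, 0.002]
contact_force: [-1.5, -0.2, 7.4]
grip_width: 0.0434
```

>>> send_rows(moves=[0,0,-30,0,0,0,-80,0,0,0,-110,0,0,0,-110,0,0,0,-110,0])

```text
clock: 4.45
tcp_pos: [0.496, -0.0296, 0.1199]
orientation: [3.141, 0.0, -0.001]
contact_force: [-0.0, 0.1, -0.9]
grip_width: 0.0428
```

```bash
python3 - <<'E'
from h import *
o=r.get_obs(); print(o['tcp_pos'],o['grip_width'],o['contact_force'],o['clock'])
b=r.grab_frame('side')['img']
save(cv2.resize(b[80:240,290:450],None,fx=3.5,fy=3.5,interpolation=2),'a2.png')
E
```

```text
[ 0.49598036 -0.02957577  0.11994022] 0.04283998295463573 [-0.04889357  0.05003541 -0.8527212 ] 4.45
```

View pics/a2.png

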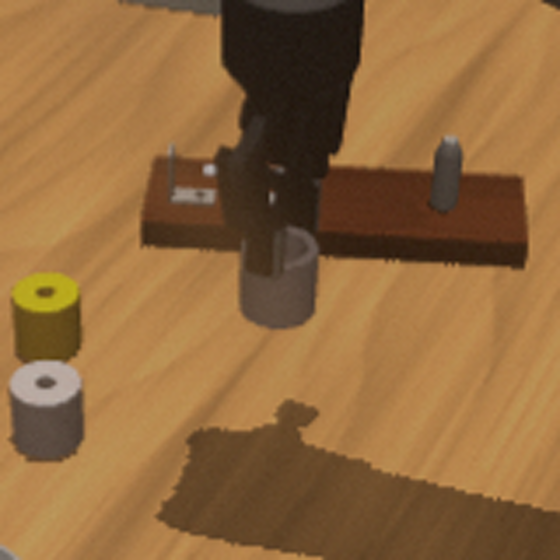

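```bash
python3 - <<'E'
from h import *
f=r.grab_frame('side')
for z in(.1085,.131,.1535):print(((proj(f,[.496,-.0298,z])-[290,80])*3.5).round(1), ((proj(f,[.506,-.0298,z])-[290,80])*3.5).round(1),((proj(f,[.496,-.0198,z])-[290,80])*3.5).round(1))
E
```

```text
[278.4 306.5] [263.3 301.9] [271.4 315.4]
[279.8 276. ] [264.4 271.5] [272.7 284.9]
[281.1 244.6] [265.6 240.2] [274.  253.4]
```

The sleeve hangs upright in the grip, with its centre at crop x≈278 against a predicted 280. Moving above the pin.

>>> send_rows(moves=[-2,45,0,0,-4,95,0,0,-6,145,0,0,-8,195,0,0,-10,245,0,0,-10.5,277.4,0,0,-10.5,277.4,0,0,-10.5,277.4,0,0])

```text
clock: 5.55
tcp_pos: [0.4859, -0.3055, 0.1194]
orientation: [-3.14, -0.002, 0.002]
contact_force: [0.2, 1.0, -1.1]
grip_width: 0.0429
```

>>> send_rows(moves=[0,0,0,0,0,0,0,0])

```text
clock: 5.8
tcp_pos: [0.4865, -0.3057, 0.1205]
orientation: [-3.141, -0.003, 0.0]
contact_force: [0.2, 0.6, -1.0]
grip_width: 0.0434
```

```bash
python3 - <<'E'
from h import *
o=r.get_obs(); print(o['tcp_pos'],o['grip_width'],o['orientation'],o['clock'])
f=r.grab_frame('side');b=f['img'];t=o['tcp_pos']
save(cv2.resize(b[60:180,340:480],None,fx=5,fy=5,interpolation=2),'a3.png')
for z in(.1085,.1535):print(((proj(f,[t[0],t[1],z])-[340,60])*5).round(1))
for z in(.077,.022):print('pin',((proj(f,[.4855,-.307,z])-[340,60])*5).round(1))
E
```

```text
[ 0.48647665 -0.30567469  0.12046192] 0.043391336902235234 [-3.14126234e+00 -3.07796859e-03  1.34999067e-04] 5.8
[398.  245.1]
[407.  163.8]
pin [394.7 299.2]
pin [384.4 390.9]
```

View pics/a3.png

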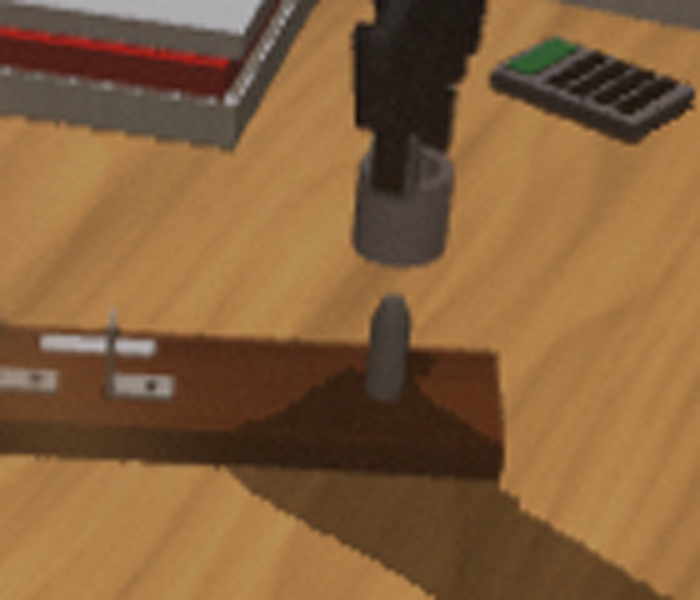

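Pin tip at (393,297) and sleeve bottom at (399,250) lie on one vertical, as predicted. Lowering.

>>> send_rows(moves=[-0.5,1.3,15,0,-0.5,1.3,30,0,-0.5,1.3,40,0,-0.5,1.3,50,0,-0.5,1.3,50,0])

```text
clock: 6.48
tcp_pos: [0.4851, -0.3078, 0.0695]
orientation: [-3.141, -0.0, 0.002]
contact_force: [-0.2, -0.5, -1.0]
grip_width: 0.0433
```

>>> send_rows(moves=[0,0,10,0,0,0,20,0,0,0,27,0,0,0,32,0,0,0,35,0,0,0,35,0])

```text
clock: 7.22
tcp_pos: [0.4857, -0.3081, 0.0354]
orientation: [-3.141, -0.0, 0.0]
contact_force: [0.3, 0.2, -1.0]
grip_width: 0.0428
```

```bash
python3 - <<'E'
from h import *
o=r.get_obs(); print(o['tcp_pos'],o['grip_width'],o['contact_force'],o['clock'])
f=r.grab_frame('side');b=f['img']
save(cv2.resize(b[60:180,340:480],None,fx=5,fy=5,interpolation=2),'a4.png')
E
```

```text
[ 0.48567732 -0.30807724  0.03537021] 0.04277518247070258 [ 0.28987446  0.17445346 -1.03995231] 7.225
```

View pics/a4.png

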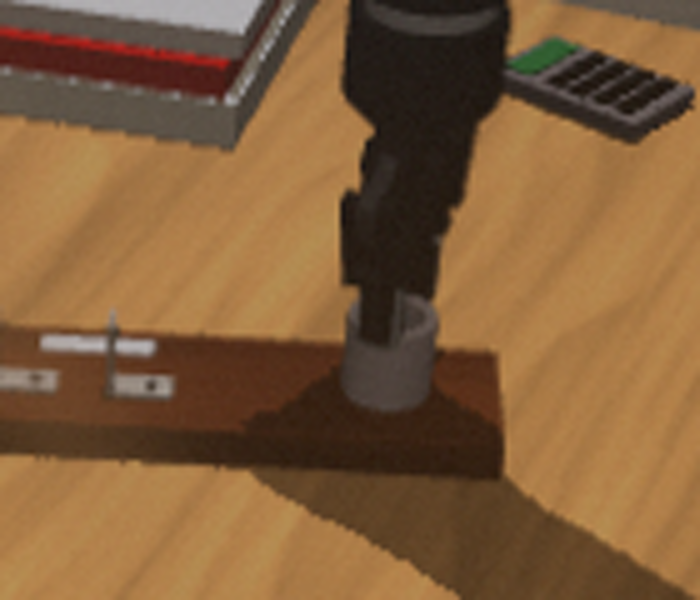

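The sleeve is over the pin, with its bottom edge at (388,408) about 2 mm above the board, and there is no contact force. Lowering 1 mm and releasing.

>>> send_rows(moves=[0,0,1,0,0,0,1,0,0,0,1,0,0,0,1,0,0,0,1,0,0,0,1,0], hand=0.1)

```text
clock: 8.02
tcp_pos: [0.4857, -0.3081, 0.0345]
orientation: [3.142, 0.0, 0.0]
contact_force: [0.1, -0.4, 0.7]
grip_width: 0.0766
```

>>> send_rows(moves=[0,0,-20,0,0,0,-45,0,0,0,-70,0,0,0,-95,0,0,0,-115,0,0,0,-115,0], hand=0)

```text
clock: 8.78
tcp_pos: [0.4868, -0.3087, 0.1509]
orientation: [3.14, 0.0, 0.005]
contact_force: [0.8, 0.6, -0.6]
grip_width: 0.0857
```

>>> send_rows(moves=[18,-42,0,0,36,-85,0,0,54,-130,0,0,72,-175,0,0,90,-220,0,0,108,-265,0,0,125,-305,0,0,138,-338,0,0])

```text
clock: 9.78
tcp_pos: [0.6234, 0.032, 0.148]
orientation: [-3.141, -0.002, 0.003]
contact_force: [1.1, -0.9, 1.6]
grip_width: 0.0852
```

>>> send_rows(moves=[0,0,0,0,0,0,0,0])

```text
clock: 10.02
tcp_pos: [0.6229, 0.029, 0.1483]
orientation: [3.141, -0.0, -0.003]
contact_force: [0.3, -0.3, 0.1]
grip_width: 0.0855
```

```bash
python3 - <<'E'
from h import *
o=r.get_obs(); print(o['tcp_pos'],o['grip_width'],o['orientation'],o['joints'],o['clock'])
f=r.grab_frame('side');b=f['img'];g=r.grab_frame('top')['img']
save(np.hstack([cv2.resize(b[80:240,260:460],None,fx=2,fy=2,interpolation=2),cv2.resize(g[140:300,400:520],None,fx=2,fy=2,interpolation=2)]),'a5.png')
E
```

```text
[0.62289505 0.02903616 0.14828946] 0.08545131215466223 [ 3.14073442e+00 -1.26632856e-04 -2.94767259e-03] [ 0.10458043  0.47374156 -0.33743588  1.71921706  0.18324854  0.9816538
 -1.87184362] 10.025
```

View pics/a5.png

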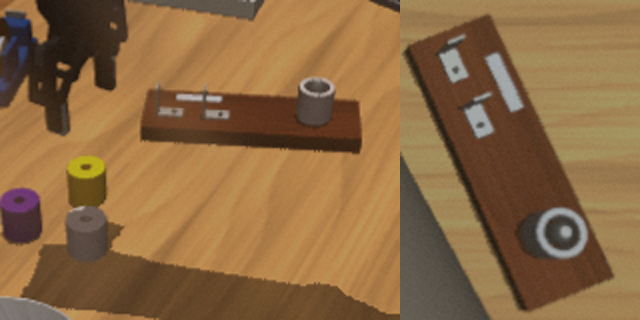

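The thin sleeve sits flat on the board around the pin, at (316,102) in the side crop and (560,233) in the top crop. Now the thick sleeve: correcting +2 mm in x and +1 mm in y, then descending to TCP z 0.012.

>>> send_rows(moves=[2,-1,40,0,2,-1,80,0,2,-1,110,0,2,-1,130,0,2,-1,136,0,2,-1,136,0])

```text
clock: 10.88
tcp_pos: [0.6261, 0.0307, 0.0139]
orientation: [3.142, -0.0, 0.001]
contact_force: [-0.3, 0.0, -0.3]
grip_width: 0.0855
```

>>> send_rows(moves=[0,0,0,0,0,0,0,0,0,0,0,0,0,0,0,0,0,0,0,0,0,0,0,0,0,0,0,0], hand=1, newtons=50)

```text
clock: 11.75
tcp_pos: [0.6266, 0.0308, 0.0151]
orientation: [3.141, -0.0, 0.003]
contact_force: [-1.9, -0.1, 7.0]
grip_width: 0.0421
```

>>> send_rows(moves=[0,0,-30,0,0,0,-70,0,0,0,-105,0,0,0,-110,0,0,0,-110,0])

```text
clock: 12.38
tcp_pos: [0.6252, 0.0308, 0.123]
orientation: [3.141, 0.0, -0.001]
contact_force: [-0.7, -0.3, -2.7]
grip_width: 0.0415
```

```bash
python3 - <<'E'
from h import *
o=r.get_obs(); print(o['tcp_pos'],o['grip_width'],o['contact_force'],o['clock'])
f=r.grab_frame('side');b=f['img']
save(cv2.resize(b[100:320,180:400],None,fx=2.5,fy=2.5,interpolation=2),'a6.png')
E
```

```text
[0.62517242 0.03076592 0.12295141] 0.04148273187285736 [-0.73364262 -0.29533026 -2.66778049] 12.375
```

View pics/a6.png

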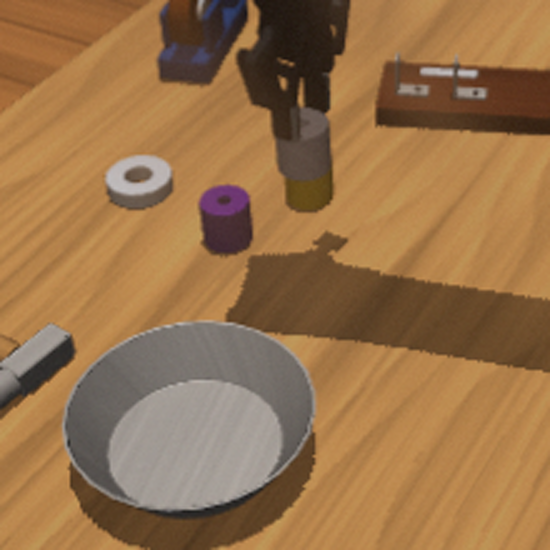

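The thick sleeve is held at (303,145), with the bowl at (190,420) in the crop and empty. Moving over the bowl.

>>> send_rows(moves=[-7,-45,0,0,-14,-90,0,0,-21,-135,0,0,-28,-180,0,0,-35,-228,0,0,-35,-228,0,0,-35,-228,0,0,-35,-228,0,0])

```text
clock: 13.42
tcp_pos: [0.5907, 0.2568, 0.1225]
orientation: [3.14, -0.003, -0.002]
contact_force: [0.1, -0.4, -1.4]
grip_width: 0.0415
```

>>> send_rows(moves=[0,0,25,0,0,0,50,0,0,0,75,0,0,0,90,0,0,0,98,0,0,0,100,0,0,0,100,0])

```text
clock: 14.3
tcp_pos: [0.5911, 0.2591, 0.0242]
orientation: [-3.141, -0.0, -0.002]
contact_force: [-0.5, 0.6, -1.5]
grip_width: 0.0413
```

```bash
python3 - <<'E'
from h import *
o=r.get_obs(); print(o['tcp_pos'],o['grip_width'],o['contact_force'],o['clock'])
f=r.grab_frame('side');b=f['img'];g=r.grab_frame('top')['img']
save(np.hstack([cv2.resize(b[160:320,180:340],None,fx=2.5,fy=2.5,interpolation=2),cv2.resize(g[120:280,100:260],None,fx=2.5,fy=2.5,interpolation=2)]),'a7.png')
E
```

```text
[0.59110304 0.25913277 0.0241737 ] 0.04131547263594485 [-0.51110142  0.5905585  -1.50105787] 14.3
```

View pics/a7.png

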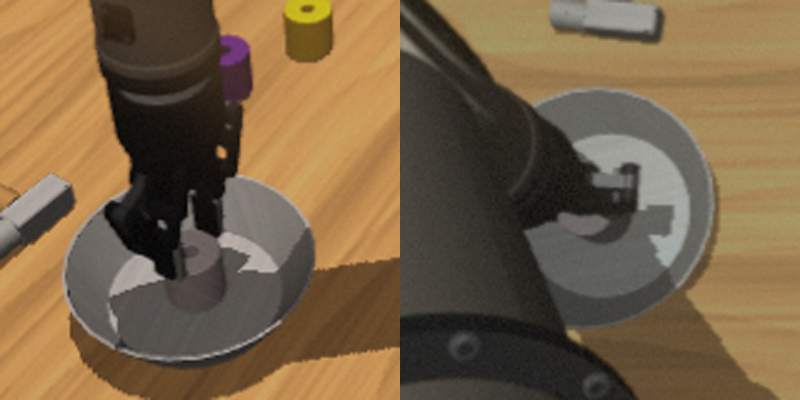

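The sleeve is over the middle of the bowl floor at (195,290), about 4–5 mm above it. Lowering 3 mm, opening part way, and retreating.

>>> send_rows(moves=[0,0,3,0,0,0,3,0,0,0,3,0])

```text
clock: 14.78
tcp_pos: [0.5906, 0.2589, 0.0205]
orientation: [3.142, 0.0, 0.0]
contact_force: [0.6, 0.1, -0.7]
grip_width: 0.0417
```

>>> send_rows(moves=[0,0,0,0,0,0,0,0,0,0,0,0,0,0,0,0,0,0,0,0,0,0,0,0], hand=0.25)

```text
clock: 15.52
tcp_pos: [0.5906, 0.2589, 0.0205]
orientation: [3.142, 0.0, -0.0]
contact_force: [-0.4, 0.2, 0.6]
grip_width: 0.0641
```

>>> send_rows(moves=[0,0,-20,0,0,0,-45,0,0,0,-80,0,0,0,-120,0,0,0,-150,0,0,0,-150,0])

```text
clock: 16.27
tcp_pos: [0.5925, 0.2601, 0.1751]
orientation: [-3.138, -0.0, -0.01]
contact_force: [0.4, 0.0, -0.2]
grip_width: 0.064
```

>>> send_rows(moves=[0,50,0,0,0,100,0,0,0,150,0,0,0,200,0,0,0,200,0,0,0,200,0,0,0,200,0,0])

```text
clock: 17.15
tcp_pos: [0.5904, 0.0608, 0.1705]
orientation: [-3.141, -0.004, 0.0]
contact_force: [0.5, 0.7, 0.0]
grip_width: 0.0642
```

```bash
python3 - <<'E'
from h import *
o=r.get_obs(); print(o['tcp_pos'],o['grip_width'],o['contact_force'],o['clock'])
f=r.grab_frame('side');b=f['img'];g=r.grab_frame('top')['img']
save(np.hstack([cv2.resize(b[90:320,180:460],None,fx=1.5,fy=1.5,interpolation=2),cv2.resize(g[80:310,100:340],None,fx=1.5,fy=1.5,interpolation=2)]),'a8.png')
save(cv2.resize(g[140:300,395:515],None,fx=3.7,fy=3.7,interpolation=2),'a8b.png')
E
```

```text
[0.59035382 0.06079464 0.17048842] 0.06422903913522628 [0.45896582 0.68950883 0.01114732] 17.15
```

View pics/a8.png

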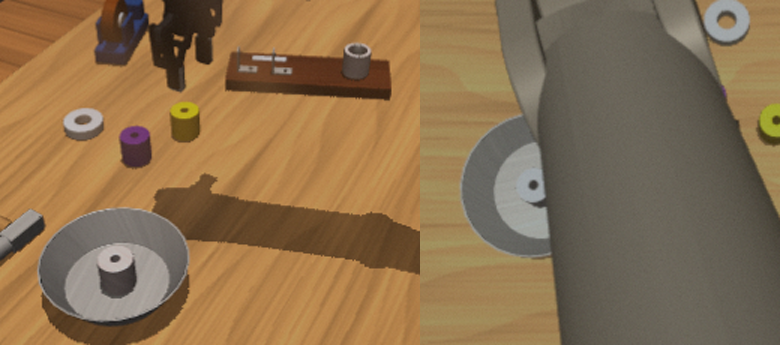

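View pics/a8b.png

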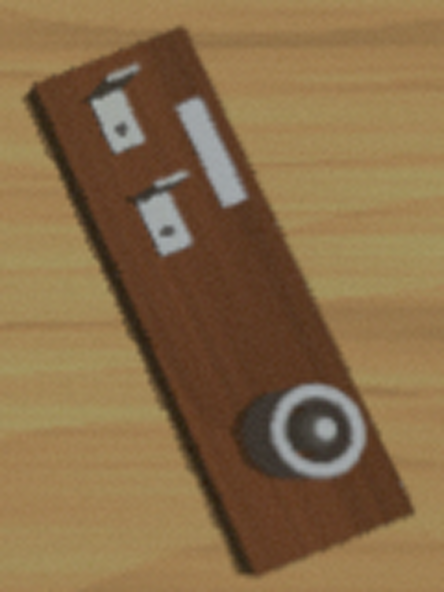

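The thick sleeve stands upright in the middle of the bowl, at (117,272). The thin sleeve's rim at (480.5,255.8) matches the position expected when fully seated (480.2). Handing in.

```bash
python3 -c "
from bench import r
print(r.hand_in(), r.get_obs()['clock'])"
```

```text
the job is handed in; nothing more can be done
the job is handed in; nothing more can be done
```

Both sleeves are sorted and released: the thin one sits fully down over the gauge pin, and the thick one stands upright in the middle of the steel bowl. I handed the job in at about 17 s of the 53 s allowed; no verdict is reported.

- **Thin sleeve:** in the top view its rim was at pixel column 480.5, against 480.2 expected for a fully seated sleeve. The pin shows inside the bore, and the side view shows it flat on the board.
- **Thick sleeve and bowl:** I let go within about 2 mm of the bowl's measured centre, and the bowl looked flat and unmoved afterwards. The arm then moved clear and touches nothing.
- **Forces:** the highest contact force reported was about 7 N, while gripping.
- **Disagreements:** the gripper read 41–43 mm on the 46 mm sleeves. I put this down to pad give or sensor offset, because the pictures showed the thin sleeve centred in the grip and the thick one held. The two camera views of the pin differed by about 3 mm, inside the sleeve's 6 mm clearance.

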